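Open the engraving vise and hold a seal blank ready above its jaws

TASK

At the seal carver's bench, open the engraving vise: slide its movable jaw outward until it comes up against its stop, and leave it there. Then take the tall oblong stone blank (the tallest one) out of the tray, carry it upright over the rack of finished seals and bring it to rest hovering about 1 cm above the vise jaws, centred over the open gap with its broad faces parallel to the jaws, ready to be lowered straight in and touching nothing but the gripper. Finish while still holding it there, do not lower it in or let go, and do not shift or knock over the other stones, the seals or the jar.

Things in the scene. Friction and masses are not known exactly. Their poses are not given: they have to be found in the camera images.
- blank: the tall oblong stone blank to be held: plain upright block, 28 (its x, across its broad faces) x 44 (its y) x 80 high, flat top, 0.2 to 0.34 kg; origin centre of its underside, z up. It stands in one of the four compartments of the tray, with about 30 free on every side (sizes in mm)
- tray: fixed wooden tray, 200 x 200, floor 6 thick, outer walls and the two crossing dividers 30 high and 6 thick, four equal compartments each with one stone blank; origin centre of its underside. Tray and vise stand left and right of the rack, either way round (sizes in mm)
- vise: fixed brass engraving vise: round base 150 diameter and 30 high, on it a steel bed 140 (x) x 50 (y) with its top at z 46, and two jaws 28 (x) x 64 (y) whose tops are at z 80. The fixed jaw is on the -x side, its inner face at x = -23; the movable jaw is on the +x side. Origin centre of the underside, x along the slide, the jaw faces are parallel to y (sizes in mm)
- vise_jaw (a joint): opening between the jaws in m: 0 shut, 0.046 fully open against the stop; starts partly open. The movable jaw slides along the vise's +x to open, needs about 3 N and stays where it is left
- tab_top (a point): centre of the top of the thumb tab on the movable jaw, moves with it: an upright steel plate 12 thick (vise x) x 36 wide (vise y) that stands up 30 above the jaw tops on the outer half of the movable jaw (its centre is 34 outward of the jaw's inner face); top 110 above the table (sizes in mm)
- gap (a point): centre of the gap when the vise is fully open, at the height of the jaw tops (80 above the table), fixed to the vise; axes as the vise (sizes in mm)
- rack: fixed wooden rack between tray and vise: board 240 (x) x 66 (y), top 50 above the table, three finished seals stand on it, so it is 104 high with them; origin centre of its underside (sizes in mm)
- square_blank: stone blank, square prism 30 x 30 x 55 high, stands in another compartment of the tray; origin centre of underside (sizes in mm)
- round_blank: stone blank, upright cylinder 34 diameter x 58 high, in another compartment of the tray; origin centre of underside (sizes in mm)
- domed_blank: stone blank 26 x 40, 47 high with an arched top, in another compartment of the tray; origin centre of underside (sizes in mm)
- seal_a: finished seal with a knob, 26 square x 54 high, stands on the rack board; origin centre of underside (sizes in mm)
- seal_b: finished seal with a knob, 30 square x 54 high, stands on the rack board; origin centre of underside (sizes in mm)
- seal_c: finished seal with a knob, 26 square x 54 high, stands on the rack board; origin centre of underside (sizes in mm)
- paste_jar: small round closed jar, 64 diameter x 42 high, on the table beyond the rack; origin centre of underside (sizes in mm)

How it is judged:
On the way, in this order (a step that is already met when the one before it is completed fails the run):
1. the movable jaw is open against its stop, the blank still in the tray (value of joint vise_jaw above 0.043 m and distance of blank from where it was at the start of the episode below 0.02 m), for 0.2 s.
2. the blank passes over the rack above the seals (y of blank in the frame of rack between -0.04 and 0.04 m and z of blank in the frame of rack above 0.104 m and contact force between the fingers and blank above 1 N), for 0.02 s.
At the end, for the whole second after the job is handed in: The jaw is open to within 3 mm of its stop; the blank is held in the fingers, still and upright (within 0.1 rad), its underside 2 to 20 mm above the jaw tops, not touching the vise, within 8 mm of the gap's centre horizontally, broad faces parallel to the jaws within 0.12 rad (value of joint vise_jaw above 0.043 m and contact force between the fingers and blank above 1 N and contact force between blank and vise below 0.1 N and z of blank in the frame of gap between 0.002 and 0.02 m and horizontal distance between blank and gap below 0.008 m and angle between the x axis of blank and the x axis of vise, either way round below 0.12 rad and angle between blank's own z axis and vertical below 0.1 rad and linear speed of blank below 0.02 m/s); the arm keeps its last pose, push and grip.
It fails at once if another stone, a seal or the jar is shifted by more than 2 cm or knocked over (distance of any of square_blank, round_blank, domed_blank, seal_a, seal_b, seal_c, paste_jar from where it was at the start of the episode above 0.02 m or angle between any of square_blank, round_blank, domed_blank, seal_a, seal_b, seal_c, paste_jar's own z axis and vertical above 0.5 rad).
It fails at once if the blank is tipped over (angle between blank's own z axis and vertical above 0.6 rad).
It also fails if it takes over 54 s, if anything falls off the work surface, if the arm or the gripper's body presses on something with over 40 N, if the wrist force passes 120 N, or if a joint passes its speed limit or range.

ROBOT

A 6-joint arm with a two-finger parallel gripper is mounted at the origin on the work surface. World frame = base frame: x ahead of the robot, y to its left, z up, the work surface at z = 0. Lengths are in m, angles in rad, forces in N, time in s.
With the tool pointing down it reaches from about 0.225 to 0.725 m from the base axis. Payload 3.1 kg.
Tool frame: the origin (TCP) lies at the very end of the fingers, on their centre line; the grasp point (between the pads) lies 19 mm behind it; z points along the fingers, x is the direction in which the jaws open and shut, and the axes are right-handed (so a half turn about z gives the same grasp; the last joint's range is limited). The gripper opens to 85 mm and grips with 20 to 120 N. Pads are 22 mm wide; open, the fingers measure 114 mm over their backs; the gripper's body (76 mm by 85 mm) begins 54 mm behind the grasp point. The pads swing forward as they close: fully open they stand 13 mm farther back than shut.
Start: joints at [0.981, 0.048, 0.099, 1.622, 0, 1.443], TCP at [0.234, 0.47, 0.231] pointing down, gripper open.
Joint ranges: [-2.91, 2.91], [-0.99, 1.94], [-1.21, 1.42], [-2.12, 2.29], [-1.49, 1.47], [-3.14, 3.14]. Speed limits (rad/s): [2.79, 2.79, 3.14, 3.14, 3.14, 3.14].

INTERFACE

Orientations are given as a unit quaternion [x, y, z, w].
In Python, from station import robot gives the robot as it stands. The module is installed in compiled form; this text tells all that it offers.
- The arm moves only by the shell command python3 -m jog 'ROWS'. ROWS is JSON, a list of rows, each a list of 7 numbers: the shift along the tool's x, y, z in mm, then the turn, a rotation vector about the tool's x, y, z in degrees, then the finger opening in mm, from 0 to 85.4. A call has 1 to 20 rows; each row shifts and turns the pose as measured when the row begins, along the tool's axes as they then stand; what a row does not reach is not made up. A row lasts 1/12 s, in which the tool goes at most 41.7 mm and 7.16 degrees, less where a joint would pass 70% of its speed; a pose out of reach is approached as far as the arm can. A call is refused whole if a number of a shift passes 41.7 or a number of a turn 7.16, either way. A call with a gripper value outside its range is refused whole. The fingers move at their own pace and stop on an object; the grip force is fixed at half the most. Time passes only in rows, so rows that do not move let the fingers close. It gives the time, the measured TCP pose, the force and the opening at its end, in the units of the state.
- robot.state(): the state, without advancing time (a new reading comes with each control period).
- robot.snapshot(name): name is "scene" or "side" or "wrist"; returns a dict with "img" (420x560x3 uint8, red, green, blue), "depth" (420x560 float32, m along the optical axis (not along the pixel's ray), 0 where there is no reading), "intrinsics" (3x3 intrinsics, pixels), "rvec" (rotation vector, rad) and "tvec" (3), from world to camera coordinates, as OpenCV has them. Camera axes: x right, y down, z forward; pixel columns grow to the right and rows downward; lengths in m; the calibration is good to about 2 mm. A picture is of the moment at which its call begins.
- robot.finish_job(): hands the job in, once; it reports no verdict.
The state is a dict: "time": time; "q": joint angles; "dq": joint speeds; "joint_efforts": joint torques, N m; "tcp_pos": TCP position; "orientation": TCP orientation; "ft_force": force on the tool from outside, world axes, zero at the start; "torque": the same for the moment, N m; "gripper_width": finger opening in m.
Only numpy, scipy, OpenCV 4.12 (cv2) and the standard library are available. Lean on these libraries where they do the work, as an engineer would, in place of code of your own. Each camera call takes 0.05 s, during which the arm holds its last target. There are 200 camera calls.

## Working session

There is one attempt and no reset: what is moved stays moved. The work goes in short steps, Python scripts to look and compute and a shell command to move; the robot and the scene stay as the last step left them, time stands still between calls to the robot, and variables do not carry over. Pictures are saved under pics/ and viewed, about 8 in all and at most 12, crops included, and the job is handed in when it is done.

```bash
mkdir -p pics; cat > h.py <<'E'
import numpy as np,cv2
from station import robot
from scipy.spatial.transform import Rotation as R
def snap(n):
    s=robot.snapshot(n); Rm=cv2.Rodrigues(np.array(s["rvec"],float))[0]
    d=s["depth"];K=np.array(s["intrinsics"]);v,u=np.mgrid[:420,:560]
    c=np.stack([(u-K[0,2])/K[0,0]*d,(v-K[1,2])/K[1,1]*d,d],-1)
    s["xyz"]=(c-np.array(s["tvec"]).ravel())@Rm; s["ok"]=d>0
    return s
def save(s,f): cv2.imwrite(f,s["img"][:,:,::-1])
E
python3 - <<'E'
from h import *
for n in("scene","side"):
    s=snap(n);save(s,f"pics/{n}0.png");np.savez(f"{n}0.npz",xyz=s["xyz"],ok=s["ok"],img=s["img"])
print(robot.state())
E
```

```text
{'time': 0.1, 'q': array([9.81204920e-01, 4.86662450e-02, 9.77550265e-02, 1.62200954e+00,
       4.83346391e-06, 1.44300714e+00]), 'dq': array([ 4.14205433e-05, -7.29073261e-04,  3.52086296e-03, -1.30524561e-03,
       -1.69732520e-03,  8.18154375e-04]), 'joint_efforts': array([ 3.08248113e-03, -3.39851511e+01,  3.20935857e+01,  1.58631569e-02,
       -1.73476665e-04,  1.17522141e-06]), 'tcp_pos': array([0.23361429, 0.46953985, 0.23023991]), 'orientation': array([ 8.50164878e-01,  5.26515481e-01, -9.67969264e-04,  4.37425128e-04]), 'ft_force': array([ 0.50907644, -1.09029628,  0.0060655 ]), 'torque': array([ 0.0389071 ,  0.00015748, -0.05190629]), 'gripper_width': 0.08536231639572125}
```

View pics/scene0.png

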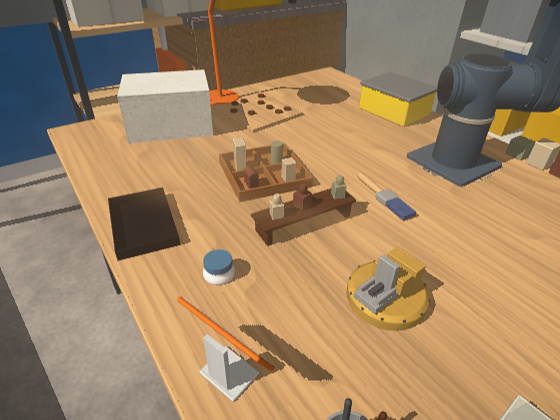

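View pics/side0.png

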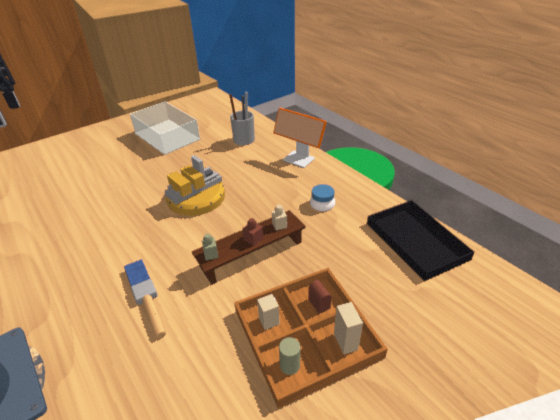

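Scene: tall blank at about (240,153), tray centre (265,170), rack (305,210), vise (390,290). Side: blank (347,328), tray (308,335), vise (195,187), jar (322,197).

```bash
python3 - <<'E'
from h import *
def rect(P): 
    r=cv2.minAreaRect((P[:,:2]*1000).astype(np.float32)); return np.round(r[0],0),np.round(r[1],0),round(r[2],1)
Z={n:np.load(n+"0.npz") for n in("scene","side")}
for n,px in dict(scene=dict(blank=(240,153),tray=(265,170),vise=(390,290),rack=(305,210),jar=(218,258)),side=dict(blank=(347,312),tray=(308,335),vise=(195,187),rack=(250,240),jar=(322,192))).items():
    for k,(u,v) in px.items(): print(n,k,np.round(Z[n]["xyz"][v,u],3))
# top-down map, 1mm/px: colour, x 0.0..0.75 down ; y
A=np.concatenate([np.concatenate([z["xyz"][z["ok"]],z["img"][z["ok"]]],1) for z in Z.values()])
A=A[(A[:,2]>.02)&(A[:,2]<.2)&(A[:,0]>.1)&(A[:,0]<.8)&(abs(A[:,1])<.6)]
A=A[np.argsort(A[:,2])]
im=np.zeros((700,1200,3),np.uint8); im[((.8-A[:,0])*1000).astype(int),((.6-A[:,1])*1000).astype(int)]=A[:,5:2:-1]
im=cv2.dilate(im,np.ones((3,3)))
cv2.imwrite("pics/top.png",cv2.resize(im,(800,467),interpolation=cv2.INTER_AREA))
E
```

```text
scene blank [ 0.551 -0.279  0.062]
scene tray [ 0.509 -0.221  0.025]
scene vise [0.565 0.27  0.057]
scene rack [ 0.545 -0.     0.049]
scene jar [0.773 0.021 0.04 ]
side blank [ 0.541 -0.292  0.086]
side tray [ 0.493 -0.251  0.017]
side vise [0.528 0.219 0.055]
side rack [ 0.525 -0.029  0.062]
side jar [0.766 0.017 0.044]
```

View pics/top.png

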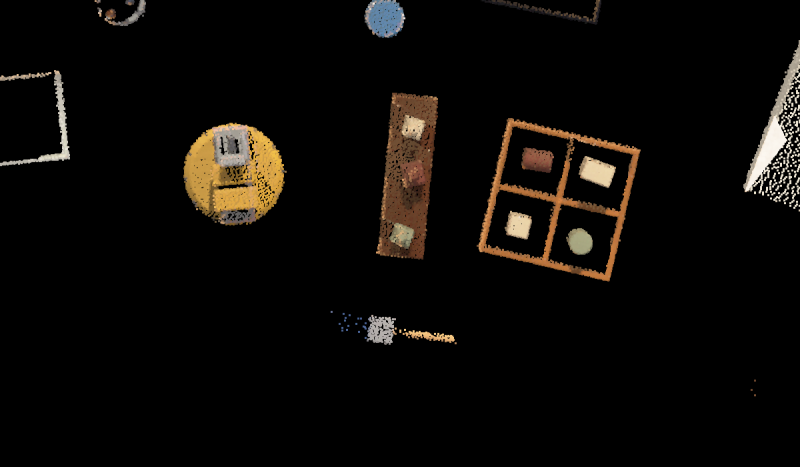

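Top-down map: blank (598,172), tray (560,200), vise (234,174) with the grey tabbed jaw on the far (+x) side (231,147). Now fit rectangles.

```bash
python3 - <<'E'
from h import *
Z={n:np.load(n+"0.npz") for n in("scene","side")}
def sel(n,c,r,z0,z1):
    p=Z[n]["xyz"][Z[n]["ok"]];return p[(np.hypot(*(p[:,:2]-c).T)<r)&(p[:,2]>z0)&(p[:,2]<z1)]
def rect(P):
    if len(P)<5:return len(P)
    r=cv2.minAreaRect((P[:,:2]*1000).astype(np.float32)); return len(P),np.round(r[0]),np.round(r[1]),round(r[2],1),np.round(P[:,:2].mean(0)*1000),round(P[:,2].max(),3)
for n in Z:
    print(n,"blanktop",rect(sel(n,(.542,-.297),.04,.076,.088)))
    print(n,"tab",rect(sel(n,(.57,.25),.06,.106,.115)))
    print(n,"tabbody",rect(sel(n,(.57,.25),.06,.088,.115)))
    print(n,"jawtops",rect(sel(n,(.54,.249),.08,.075,.085)))
    print(n,"brass jaw",rect(sel(n,(.505,.249),.045,.075,.085)))
    print(n,"base",rect(sel(n,(.54,.249),.1,.027,.033)))
    print(n,"traywall",rect(sel(n,(.5,-.24),.16,.024,.033)))
    print(n,"rack",rect(sel(n,(.535,-.01),.15,.046,.053)))
    print(n,"seals",rect(sel(n,(.535,-.01),.15,.06,.12)))
E
```

```text
scene blanktop (113, array([ 544., -295.]), array([48., 28.]), 70.1, array([ 546., -291.]), np.float64(0.086))
scene tab (130, array([561., 252.]), array([14., 36.]), 1.8, array([562., 252.]), np.float64(0.112))
scene tabbody (299, array([561., 252.]), array([14., 36.]), 1.8, array([564., 254.]), np.float64(0.112))
scene jawtops (695, array([528., 249.]), array([81., 64.]), 4.7, array([521., 254.]), np.float64(0.085))
scene brass jaw (533, array([517., 248.]), array([59., 64.]), 4.7, array([510., 252.]), np.float64(0.081))
scene base (1360, array([548., 254.]), array([125., 136.]), 29.9, array([546., 268.]), np.float64(0.033))
scene traywall (801, array([ 502., -239.]), array([206., 201.]), 76.7, array([ 511., -219.]), np.float64(0.033))
scene rack (1486, array([537., -11.]), array([ 68., 241.]), 84.7, array([550.,  -6.]), np.float64(0.053))
scene seals (759, array([530., -13.]), array([ 35., 192.]), 83.7, array([540.,  -9.]), np.float64(0.104))
side blanktop (459, array([ 540., -296.]), array([45., 28.]), 69.5, array([ 538., -299.]), np.float64(0.088))
side tab (55, array([558., 250.]), array([13., 34.]), 6.4, array([558., 248.]), np.float64(0.113))
side tabbody (122, array([559., 251.]), array([14., 38.]), 3.6, array([557., 246.]), np.float64(0.113))
side jawtops (429, array([524., 248.]), array([78., 67.]), 6.2, array([520., 244.]), np.float64(0.084))
side brass jaw (356, array([518., 248.]), array([65., 67.]), 6.1, array([514., 245.]), np.float64(0.084))
side base (514, array([527., 213.]), array([ 75., 145.]), 76.3, array([536., 208.]), np.float64(0.033))
side traywall (2861, array([ 500., -238.]), array([203., 201.]), 76.8, array([ 492., -249.]), np.float64(0.033))
side rack (1870, array([535., -12.]), array([ 70., 240.]), 84.2, array([522., -18.]), np.float64(0.053))
side seals (873, array([524., -17.]), array([ 40., 191.]), 84.3, array([525., -20.]), np.float64(0.107))
```

```bash
cat >> h.py <<'E'
def delta(p,yaw):
    "shift (mm, tool axes) and tool-frame turn (deg) to point p, pointing down, tool x at world yaw (deg)"
    s=robot.state(); r=R.from_quat(s["orientation"])
    T=R.from_euler("z",yaw,degrees=True)*R.from_quat([1,0,0,0])
    print("t",round(s["time"],2),"tcp",np.round(s["tcp_pos"],4),"F",np.round(s["ft_force"],1),"w",round(s["gripper_width"]*1e3,1))
    print("shift now-frame",np.round(r.inv().apply(np.array(p)-s["tcp_pos"])*1e3,1),"shift in target frame",np.round(T.inv().apply(np.array(p)-s["tcp_pos"])*1e3,1),"turn",np.round((r.inv()*T).as_rotvec(degrees=True),2))
E
python3 -m jog '[[0,0,0,0,0,6.5,0],[0,0,0,0,0,6.5,0],[0,0,0,0,0,6.5,0],[0,0,0,0,0,6.5,0],[0,0,0,0,0,6.5,0],[0,0,0,0,0,6.5,0],[0,0,0,0,0,6.5,0],[0,0,0,0,0,6.5,0],[0,0,0,0,0,6.5,0]]'
python3 -c "
from h import *
delta((.505,.247,.23),4.7)"
```

```text
time: 0.85
tcp_pos: [0.2317, 0.4666, 0.2234]
orientation: [1.0, 0.02, -0.004, 0.006]
ft_force: [0.6, 0.7, 0.1]
gripper_width: 0.0001
t 0.85 tcp [0.2317 0.4666 0.2234] F [0.6 0.7 0.1] w 0.1
shift now-frame [264.4 230.4  -6.1] shift in target frame [254.4 241.3  -6.6] turn [ 0.7   0.54 -2.43]
```

```bash

python3 -m jog '[[28,26,-2,0.7,0.5,-2.4,0],[28,26,-2,0,0,0,0],[28,26,-2,0,0,0,0],[28,26,-2,0,0,0,0],[28,26,0,0,0,0,0],[28,26,0,0,0,0,0],[28,26,0,0,0,0,0],[28,26,0,0,0,0,0],[28,26,0,0,0,0,0],[0,0,0,0,0,0,0]]'
python3 -c "
from h import *
delta((.505,.247,.23),4.7)
s=snap('wrist');save(s,'pics/w1.png');np.savez('w1.npz',xyz=s['xyz'],ok=s['ok'],img=s['img'])
p=s['xyz'][s['ok']]
def rect(c,r,z0,z1):
    P=p[(np.hypot(*(p[:,:2]-c).T)<r)&(p[:,2]>z0)&(p[:,2]<z1)]
    if len(P)<5: return len(P)
    q=cv2.minAreaRect((P[:,:2]*1000).astype(np.float32));return len(P),np.round(q[0],1),np.round(q[1]),round(q[2],1)
print(rect((.57,.25),.06,.106,.115),rect((.54,.249),.08,.075,.085),rect((.54,.249),.1,.026,.033))"
```

```text
time: 1.68
tcp_pos: [0.5075, 0.2438, 0.2225]
orientation: [0.999, 0.044, -0.005, 0.002]
ft_force: [-0.4, -0.2, -0.3]
gripper_width: -0.0002
t 1.68 tcp [0.5075 0.2438 0.2225] F [-0.4 -0.2 -0.3] w -0.2
shift now-frame [-2.3 -3.4 -7.5] shift in target frame [-2.2 -3.4 -7.5] turn [0.25 0.56 0.29]
(646, array([559.4, 250.3]), array([12., 36.]), 4.6) (4353, array([525.5, 247.4]), array([77., 64.]), 5.1) (5215, array([535.6, 248.2]), array([129., 138.]), 0.6)
```

View pics/w1.png

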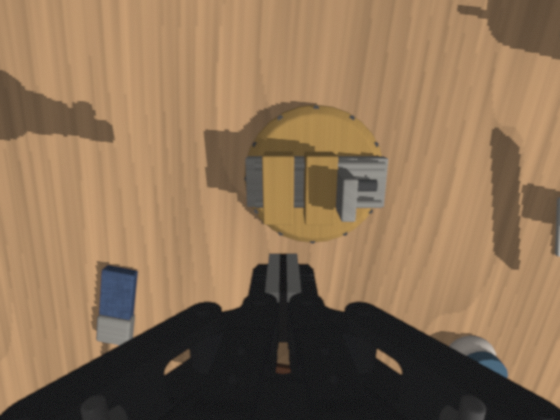

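Wrist view: fixed jaw at (278,190), movable jaw (322,188), tab (348,200), i.e. the vise's +x points away from the robot, opening about 10 mm. Descend inside the tab and push.

```bash

python3 -m jog '[[17,-4,30,0.2,0.5,0.3,0],[0,0,34,0,0,0,0],[0,0,34,0,0,0,0],[0,0,30,0,0,0,0],[0,0,0,0,0,0,0]]'
python3 -c "
from h import *
delta((.524,.2475,.090),4.9)"
```

```text
time: 2.15
tcp_pos: [0.5205, 0.254, 0.092]
orientation: [0.999, 0.041, -0.001, -0.003]
ft_force: [-1.3, -0.4, -1.8]
gripper_width: 0.0001
t 2.15 tcp [0.5205 0.254  0.092 ] F [-1.3 -0.4 -1.8] w 0.1
shift now-frame [2.9 6.7 2. ] shift in target frame [2.9 6.7 2. ] turn [-0.3   0.06 -0.15]
```

```bash

python3 -m jog '[[3,6,1,0,0,0,0],[8,0,0,0,0,0,0],[8,0,0,0,0,0,0],[8,0,0,0,0,0,0],[6,0,0,0,0,0,0],[6,0,0,0,0,0,0]]'
python3 -c "
from h import *
delta((.574,.2515,.090),4.9)"
```

```text
time: 2.65
tcp_pos: [0.5579, 0.2535, 0.0955]
orientation: [0.999, 0.044, -0.004, -0.003]
ft_force: [-3.9, -1.0, -2.6]
gripper_width: -0.0002
t 2.65 tcp [0.5579 0.2535 0.0955] F [-3.9 -1.  -2.6] w -0.2
shift now-frame [15.9  3.5  5.4] shift in target frame [15.8  3.4  5.5] turn [-0.35  0.4   0.13]
```

Force about −4 N: the jaw is sliding. Continue in smaller steps to the stop.

```bash

python3 -m jog '[[4,2,2,0,0.3,0,0],[4,0,1,0,0,0,0],[3,0,1,0,0,0,0],[3,0,1,0,0,0,0]]'
python3 -m jog '[[3,0,0,0,0,0,0],[3,0,0,0,0,0,0]]'
python3 -m jog '[[3,0,0,0,0,0,0],[3,0,0,0,0,0,0]]'
```

```text
time: 2.98
tcp_pos: [0.5761, 0.2542, 0.0949]
orientation: [0.999, 0.044, 0.002, -0.004]
ft_force: [-3.8, -0.9, 1.5]
gripper_width: 0.0
time: 3.15
tcp_pos: [0.576, 0.2542, 0.095]
orientation: [0.999, 0.044, -0.005, -0.004]
ft_force: [-11.5, -1.3, 5.3]
gripper_width: 0.0002
time: 3.32
tcp_pos: [0.5757, 0.2541, 0.0952]
orientation: [0.999, 0.045, -0.012, -0.004]
ft_force: [-9.5, -1.9, 4.6]
gripper_width: 0.0002
```

The tab stopped moving and the force rose to 11 N: the stop is reached. Back off, rise, look.

```bash

python3 -m jog '[[-8,0,0,0,1,0,0],[-25,0,0,0,0,0,0],[-5,0,-38,0,0,0,0],[-10,0,-38,0,0,0,0],[-10,0,-38,0,0,0,0],[-10,0,-38,0,0,0,0],[0,0,0,0,0,0,0]]'
python3 -c "
from h import *
delta((.505,.247,.23),4.7)
s=snap('wrist');save(s,'pics/w2.png')
p=s['xyz'][s['ok']]
def sel(c,r,z0,z1): return p[(np.hypot(*(p[:,:2]-c).T)<r)&(p[:,2]>z0)&(p[:,2]<z1)]
def rect(P):
    if len(P)<5: return len(P)
    q=cv2.minAreaRect((P[:,:2]*1000).astype(np.float32));return len(P),np.round(q[0],1),np.round(q[1]),round(q[2],1)
J=sel((.54,.249),.1,.074,.085);m=J[:,0]<.538
print('tab',rect(sel((.595,.25),.06,.104,.115)),'fixed',rect(J[m]),'mov',rect(J[~m]),'all',rect(J))"
```

```text
time: 3.9
tcp_pos: [0.4948, 0.2404, 0.2291]
orientation: [0.999, 0.044, -0.021, 0.004]
ft_force: [1.2, 0.4, 1.4]
gripper_width: -0.0003
t 3.9 tcp [0.4948 0.2404 0.2291] F [1.2 0.4 1.4] w -0.3
shift now-frame [10.7 -5.7 -1.4] shift in target frame [10.7 -5.7 -0.9] turn [0.31 2.42 0.32]
tab (710, array([594.4, 253.2]), array([13., 36.]), 5.8) fixed (2058, array([501.4, 244.9]), array([27., 64.]), 5.0) mov (2331, array([580.1, 252. ]), array([39., 64.]), 4.7) all (4389, array([543.9, 248.7]), array([112.,  64.]), 5.1)
```

View pics/w2.png

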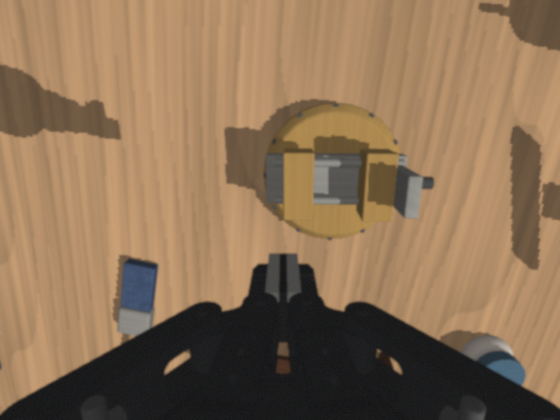

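Jaw open: inner faces measure 46 mm apart, gap centre ≈ (0.538, 0.248), yaw ≈ 5°. Image: jaws at (298,185) and (380,185), tab (410,195). Next, over to the blank.

```bash

python3 -m jog '[[0,0,-10,0.3,2.4,6.2,65],[0,0,-10,0,0,6.2,65],[0,0,0,0,0,6.2,65],[0,0,0,0,0,6.2,65],[0,0,0,0,0,0,65]]'
python3 -c "
from h import *
delta((.541,-.296,.23),-20)"
```

```text
time: 4.37
tcp_pos: [0.5033, 0.241, 0.2485]
orientation: [0.983, -0.182, 0.008, -0.001]
ft_force: [0.6, -0.8, -0.4]
gripper_width: 0.0601
t 4.37 tcp [0.5033 0.241  0.2485] F [ 0.6 -0.8 -0.4] w 60.1
shift now-frame [227.5 487.9  19.3] shift in target frame [219.1 491.7  18.5] turn [-0.32 -0.93 -1.01]
```

```bash

python3 -m jog '[[14,32,0,-0.3,-0.9,-1,65],[14,32,0,0,0,0,65],[14,32,0,0,0,0,65],[14,32,0,0,0,0,65],[14,32,0,0,0,0,65],[14,32,0,0,0,0,65],[14,32,0,0,0,0,65],[14,32,0,0,0,0,65],[14,32,0,0,0,0,65],[14,32,0,0,0,0,65],[14,32,0,0,0,0,65],[14,32,0,0,0,0,65],[0,0,0,0,0,0,65]]'
python3 -c "
from h import *
delta((.541,-.296,.23),-20)"
```

```text
time: 5.45
tcp_pos: [0.55, -0.1979, 0.2402]
orientation: [0.989, -0.15, 0.009, 0.002]
ft_force: [-0.2, 0.8, 0.4]
gripper_width: 0.0649
t 5.45 tcp [ 0.55   -0.1979  0.2402] F [-0.2  0.8  0.4] w 64.9
shift now-frame [20.4 96.3 10.6] shift in target frame [25.1 95.2 10.2] turn [ 0.01 -1.    2.72]
```

```bash

python3 -m jog '[[8,32,0,0,-1,2.7,65],[8,32,0,0,0,0,65],[8,31,0,0,0,0,65],[0,0,0,0,0,0,65],[0,0,0,0,0,0,65]]'
python3 -c "
from h import *
s=snap('wrist');save(s,'pics/w3.png')
p=s['xyz'][s['ok']]
P=p[(np.hypot(p[:,0]-.541,p[:,1]+.296)<.045)&(p[:,2]>.078)&(p[:,2]<.092)]
q=cv2.minAreaRect((P[:,:2]*1000).astype(np.float32));print(len(P),q,np.median(P[:,2]),P[:,:2].mean(0))
delta((.541,-.296,.23),-20)
v,u=np.mgrid[:420,:560]
m=s['ok']&(abs(s['xyz'][...,2]-.086)<.006)&(np.hypot(s['xyz'][...,0]-.541,s['xyz'][...,1]+.296)<.045);print(u[m].mean(),v[m].mean())
"
```

```text
time: 5.87
tcp_pos: [0.5425, -0.3037, 0.2343]
orientation: [0.985, -0.17, -0.001, 0.0]
ft_force: [0.3, 1.2, 0.1]
gripper_width: 0.0646
1452 ((542.2791137695312, -297.9709167480469), (44.06976318359375, 27.4378662109375), 69.55906677246094) 0.08487080522732508 [ 0.54249367 -0.2968586 ]
t 5.92 tcp [ 0.5423 -0.3038  0.2339] F [-0.6 -0.5 -0.3] w 64.9
shift now-frame [-3.8 -7.   3.9] shift in target frame [-3.9 -6.9  3.9] turn [0.08 0.11 0.41]
280.66040361865 185.53235908141963
```

View pics/w3.png

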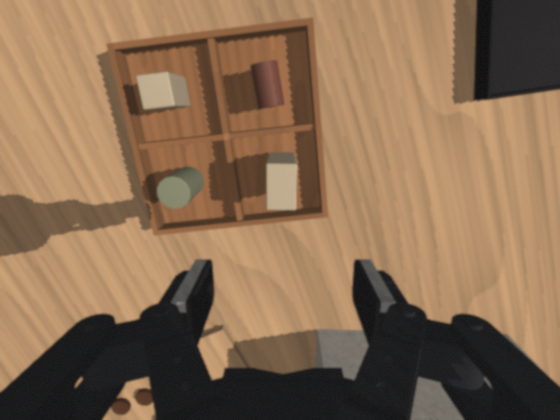

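Wrist view: blank top at (281,186), square between the fingers' columns (210–355); free of the walls. Descend.

```bash

python3 -m jog '[[-2,-6,20,0,0,0.7,65],[0,0,30,0,0,0,65],[0,0,30,0,0,0,65],[0,0,30,0,0,0,65],[0,0,15,0,0,0,65],[0,0,0,0,0,0,65]]'
python3 -c "
from h import *
delta((.5423,-.2975,.052),-20.4)"
```

```text
time: 6.42
tcp_pos: [0.5472, -0.2929, 0.1075]
orientation: [0.986, -0.169, 0.004, 0.002]
ft_force: [0.3, -0.6, -1.7]
gripper_width: 0.0648
t 6.42 tcp [ 0.5472 -0.2929  0.1075] F [ 0.3 -0.6 -1.7] w 64.8
shift now-frame [-3.5  5.8 55.5] shift in target frame [-2.9  6.  55.5] turn [ 0.18 -0.51  0.92]
```

```bash

python3 -m jog '[[-3,6,3,0.2,-0.5,0.9,65],[0,0,0,0,0,0,65],[0,0,18,0,0,0,65],[0,0,18,0,0,0,65],[0,0,14,0,0,0,65],[0,0,0,0,0,0,65]]'
python3 -c "
from h import *
delta((.5423,-.2975,.052),-20.4)"
```

```text
time: 6.92
tcp_pos: [0.5476, -0.2978, 0.062]
orientation: [0.985, -0.174, 0.006, 0.002]
ft_force: [-0.3, 0.9, -0.0]
gripper_width: 0.0647
t 6.92 tcp [ 0.5476 -0.2978  0.062 ] F [-0.3  0.9 -0. ] w 64.7
shift now-frame [-5.2  1.5 10. ] shift in target frame [-5.1  1.5 10. ] turn [ 0.14 -0.73  0.33]
```

```bash

python3 -m jog '[[-5,1.5,8,0.1,-0.7,0.3,65],[0,0,2,0,0,0,65],[0,0,0,0,0,0,65]]'
python3 -c "
from h import *
delta((.5423,-.2975,.052),-20.4)"
```

```text
time: 7.17
tcp_pos: [0.5447, -0.2993, 0.0566]
orientation: [0.984, -0.177, 0.003, 0.002]
ft_force: [0.5, 0.6, -1.3]
gripper_width: 0.065
t 7.17 tcp [ 0.5447 -0.2993  0.0566] F [ 0.5  0.6 -1.3] w 65.0
shift now-frame [-2.9 -0.9  4.6] shift in target frame [-2.9 -0.9  4.6] turn [ 0.14 -0.39  0.03]
```

```bash

python3 -m jog '[[-3,-1,4,0.1,-0.4,0,65],[0,0,0,0,0,0,65],[0,0,0,0,0,0,50],[0,0,0,0,0,0,40],[0,0,0,0,0,0,30],[0,0,0,0,0,0,10],[0,0,0,0,0,0,10],[0,0,0,0,0,0,10],[0,0,0,0,0,0,10],[0,0,0,0,0,0,10]]'
python3 -c "
from h import *
delta((.5423,-.2975,.052),-20.4)"
```

```text
time: 8.0
tcp_pos: [0.5439, -0.2987, 0.0564]
orientation: [0.984, -0.177, 0.002, 0.002]
ft_force: [-0.2, -0.5, -0.3]
gripper_width: 0.0272
t 8.0 tcp [ 0.5439 -0.2987  0.0564] F [-0.2 -0.5 -0.3] w 27.2
shift now-frame [-2.  -0.6  4.3] shift in target frame [-1.9 -0.6  4.4] turn [ 0.13 -0.28  0.02]
```

Gripped at 27 mm. TCP sits 50 mm above the underside. Lift straight up.

```bash

python3 -m jog '[[0,0,-8,0,0,0,5],[0,0,-15,0,0,0,5],[0,0,-25,0,0,0,5],[0,0,-25,0,0,0,5],[0,0,-25,0,0,0,5],[0,0,-25,0,0,0,5],[0,0,-25,0,0,0,5],[0,0,-25,0,0,0,5],[0,0,-15,0,0,0,5],[0,0,0,0,0,0,5],[0,0,0,0,0,0,5]]'
python3 -c "
from h import *
delta((.538,.2483,.23),5)"
```

```text
time: 8.92
tcp_pos: [0.5391, -0.2947, 0.2466]
orientation: [0.984, -0.177, -0.006, -0.003]
ft_force: [-0.3, -0.1, -3.2]
gripper_width: 0.0272
t 8.92 tcp [ 0.5391 -0.2947  0.2466] F [-0.3 -0.1 -3.2] w 27.2
shift now-frame [-189.7 -508.6   20.5] shift in target frame [  46.2 -541.    16.6] turn [ -0.33   0.68 -25.36]
```

```bash

python3 -m jog '[[0,0,-3,-0.3,0.7,-5,5],[0,0,0,0,0,-5,5],[0,0,0,0,0,-5,5],[0,0,0,0,0,-5,5],[0,0,0,0,0,-5,5],[4,-25,0,0,0,0,5],[4,-30,0,0,0,0,5],[4,-30,0,0,0,0,5],[4,-30,0,0,0,0,5],[4,-30,0,0,0,0,5],[4,-30,0,0,0,0,5],[4,-30,0,0,0,0,5],[4,-30,0,0,0,0,5],[0,0,0,0,0,0,5]]'
python3 -c "
from h import *
delta((.538,.2483,.23),5)"
```

```text
time: 10.08
tcp_pos: [0.5362, -0.0457, 0.2202]
orientation: [0.999, 0.048, -0.02, -0.01]
ft_force: [-0.3, -0.2, -2.1]
gripper_width: 0.0275
t 10.08 tcp [ 0.5362 -0.0457  0.2202] F [-0.3 -0.2 -2.1] w 27.5
shift now-frame [  29.7 -292.7   -4.4] shift in target frame [  27.4 -292.8   -9.8] turn [-1.27  2.25  0.5 ]
```

```bash

python3 -m jog '[[3,-25,-5,-1.3,2.2,0.5,5],[3,-30,-3,0,0,0,5],[3,-30,-3,0,0,0,5],[3,-30,-3,0,0,0,5],[3,-30,-3,0,0,0,5],[3,-30,-3,0,0,0,5],[3,-30,-3,0,0,0,5],[3,-30,-3,0,0,0,5],[3,-25,0,0,0,0,5],[0,-12,0,0,0,0,5],[0,0,0,0,0,0,5],[0,0,0,0,0,0,5]]'
python3 -c "
from h import *
delta((.538,.2483,.23),5)"
```

```text
time: 11.08
tcp_pos: [0.5284, 0.2375, 0.2197]
orientation: [0.999, 0.044, -0.02, 0.004]
ft_force: [-0.1, -0.0, -2.2]
gripper_width: 0.027
t 11.08 tcp [0.5284 0.2375 0.2197] F [-0.1 -0.  -2.2] w 27.0
shift now-frame [ 10.1  -9.9 -10.8] shift in target frame [ 10.5  -9.9 -10.3] turn [0.32 2.26 0.03]
```

```bash

python3 -m jog '[[10,-10,0,0.3,2.3,0,5],[0,0,12,0,0,0,5],[0,0,12,0,0,0,5],[0,0,0,0,0,0,5],[0,0,0,0,0,0,5]]'
python3 -c "
from h import *
delta((.538,.2483,.14),5)
for n in('scene','side','wrist'):
    s=snap(n);save(s,'pics/h_'+n+'.png')
    P=s['xyz'];m=s['ok']&(np.hypot(P[...,0]-.538,P[...,1]-.248)<.045)&(P[...,2]>.122)&(P[...,2]<.185)
    q=P[m]; z=np.round(q[:,2].min(),4) if len(q) else None
    L=q[(q[:,2]<.170)]
    print(n,m.sum(),'zmin',z, cv2.minAreaRect((L[:,:2]*1000).astype(np.float32)) if len(L)>5 else '')
a=cv2.imread('pics/h_scene.png')[150:350,290:490];b=cv2.imread('pics/h_side.png')[60:260,100:300];c=cv2.imread('pics/h_wrist.png')[100:300,180:380]
cv2.imwrite('pics/h.png',cv2.hconcat([cv2.resize(x,(266,266)) for x in(a,b,c)]))"
```

```text
time: 11.5
tcp_pos: [0.5373, 0.2404, 0.1912]
orientation: [0.999, 0.04, -0.002, 0.003]
ft_force: [-0.4, -0.2, -2.1]
gripper_width: 0.0274
t 11.5 tcp [0.5373 0.2404 0.1912] F [-0.4 -0.2 -2.1] w 27.4
shift now-frame [ 1.5 -8.1 51.2] shift in target frame [ 1.4 -7.8 51.2] turn [ 0.37  0.19 -0.38]
scene 654 zmin 0.14 ((546.1725463867188, 248.48374938964844), (25.127685546875, 50.67877960205078), 36.83888244628906)
side 312 zmin 0.1423 ((525.7572631835938, 234.30165100097656), (24.57887840270996, 49.774044036865234), 38.40766143798828)
wrist 1215 zmin 0.1407 ((534.2111206054688, 262.0450744628906), (27.93902587890625, 2.23260760307312), 4.670604705810547)
```

View pics/h.png

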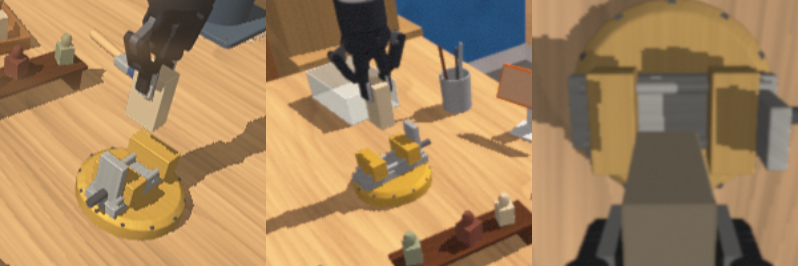

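Views: blank held upright between the fingers above the open gap, jaws clear of it. The wrist depth puts its centre at (0.536, 0.240) with the underside at z≈0.141. Correct sideways first, then lower to about z 0.091.

```bash

python3 -m jog '[[1.5,-8,0,0.4,0.2,-0.4,5],[0,0,0,0,0,0,5],[0,0,12,0,0,0,5],[0,0,12,0,0,0,5],[0,0,0,0,0,0,5],[0,0,0,0,0,0,5]]'
python3 -c "
from h import *
delta((.5392,.2486,.141),5)"
```

```text
time: 12.15
tcp_pos: [0.5406, 0.2503, 0.1685]
orientation: [0.999, 0.044, 0.003, -0.002]
ft_force: [-0.2, 0.1, -1.8]
gripper_width: 0.0271
t 12.15 tcp [0.5406 0.2503 0.1685] F [-0.2  0.1 -1.8] w 27.1
shift now-frame [-1.8  1.6 27.5] shift in target frame [-1.6  1.6 27.5] turn [-0.19 -0.4   0.07]
```

```bash

python3 -m jog '[[-1.5,1.5,8,-0.2,-0.4,0,5],[-0.5,0,8,0,0,0,5],[-0.5,0,8,0,0,0,5],[0,0,3,0,0,0,5],[0,0,0,0,0,0,5],[0,0,0,0,0,0,5]]'
python3 -c "
from h import *
delta((.5392,.2486,.141),5)"
```

```text
time: 12.65
tcp_pos: [0.5366, 0.248, 0.1363]
orientation: [0.999, 0.044, -0.002, 0.001]
ft_force: [-0.1, -0.1, -2.2]
gripper_width: 0.0272
t 12.65 tcp [0.5366 0.248  0.1363] F [-0.1 -0.1 -2.2] w 27.2
shift now-frame [ 2.6 -0.3 -4.7] shift in target frame [ 2.7 -0.3 -4.7] turn [0.09 0.27 0.08]
```

```bash

python3 -m jog '[[2.5,-0.5,-5,0.1,0.3,0,5],[0,0,0,0,0,0,5],[0,0,0,0,0,0,5],[0,0,0,0,0,0,5]]'
python3 -c "
from h import *
delta((.5392,.2486,.141),5)
s=snap('wrist');save(s,'pics/e.png');P=s['xyz']
m=s['ok']&(np.hypot(P[...,0]-.538,P[...,1]-.248)<.045)&(P[...,2]>.0875)&(P[...,2]<.135)&(P[...,0]<.56);q=P[m]
print('face',len(q),'zmin',np.percentile(q[:,2],[0,2]),cv2.minAreaRect((q[:,:2]*1000).astype(np.float32)),'tilt slope',np.polyfit(q[:,2],q[:,1],1)[0])
p=P[s['ok']]
t=p[(np.hypot(p[:,0]-.595,p[:,1]-.253)<.04)&(p[:,2]>.104)&(p[:,2]<.115)&(p[:,0]>.57)];print('tab',len(t),cv2.minAreaRect((t[:,:2]*1000).astype(np.float32)) if len(t)>5 else '')
print(np.abs(robot.state()['dq']).max())"
```

```text
time: 12.98
tcp_pos: [0.54, 0.249, 0.143]
orientation: [0.999, 0.044, 0.002, -0.0]
ft_force: [0.8, 0.6, -2.9]
gripper_width: 0.0273
t 12.98 tcp [0.54  0.249 0.143] F [ 0.8  0.6 -2.9] w 27.3
shift now-frame [-0.8  0.3  2. ] shift in target frame [-0.8  0.3  2. ] turn [-0.04 -0.18  0.08]
face 1154 zmin [0.09318839 0.09502083] ((536.8963012695312, 270.552490234375), (28.214967727661133, 2.0785725116729736), 4.558441162109375) tilt slope -0.00022371868867045403
tab 1292 ((594.6134643554688, 253.36636352539062), (12.446521759033203, 36.29237747192383), 4.022952079772949)
0.004372878059683748
```

View pics/e.png

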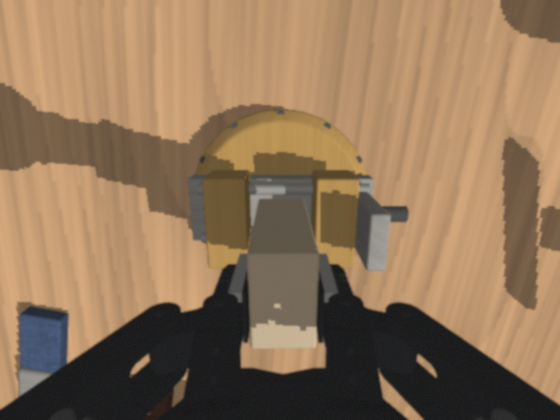

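Final view: blank (245–320, 195–345) is centred between the jaws at (225,220) and (337,215), and the tab at (375,235) is still at its stop. All values are within tolerance, so I'm handing it in.

```bash
python3 -c "
from station import robot
print(robot.finish_job()); print(robot.state()['time'])"
```

```text
the job is handed in; nothing more can be done
None
the job is handed in; nothing more can be done
```

I opened the vise fully, then took the tall blank from the tray. I carried it upright over the rack and handed the job in at about 13 s, still holding it over the gap.

- **Vise jaw:** I pushed the tab outward until it stopped moving and the force rose to about 11 N. The jaw faces then measured about 46 mm apart, and the last picture still showed the tab at that position.
- **Over the rack:** the underside was at about 0.17 m when last read just before the rack, against 0.104 m for the tops of the seals.
- **Final position:** the last close measurement put the blank's centre about 1 mm from the gap centre.
- **Final height and angle:** the underside is about 13 mm above the jaw tops, slightly more than the 1 cm asked but inside the 2–20 mm limit. The broad faces are within about 0.5° of the jaws, with no measurable tilt towards or away from the camera.
- **Grip:** the fingers were closed on the blank at 27 mm and the wrist force was about the blank's weight. Joint speeds were close to zero.

No check failed. I did not measure the other stones, the seals or the jar again at the end. The wrist force never showed an unexpected contact.

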